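# Charge the cap hopper from the weighing tray

## Robot

A 7-joint arm with a two-finger parallel gripper is mounted at the origin on the work surface. World frame = base frame: x ahead of the robot, y to its left, z up, the work surface at z = 0. Lengths are in m, angles in rad, forces in N, time in s.
With the tool pointing down it reaches from about 0.4 to 0.85 m from the base axis. Payload 10.4 kg.
Tool frame: the origin (TCP) lies at the very end of the fingers, on their centre line; the grasp point (between the pads) lies 19 mm behind it; z points along the fingers, y is the line along which they close (so a half turn about z gives the same grasp; the last joint's range is limited). The gripper opens to 87 mm and grips with 3 to 60 N. Pads are 19 mm wide; open, the fingers measure 117 mm over their backs; the gripper's body (75 mm by 190 mm) begins 51 mm behind the grasp point.
Start: joints at [-1.363, 0.332, -0.065, 1.46, 0.022, 1.35, -0.088], TCP at [0.143, 0.608, 0.223] pointing down, gripper open.
Joint ranges: [-2.6, 2.6], [-0.5, 2.12], [-1.47, 1.34], [0.16, 2.42], [-1.27, 4.41], [0.06, 2.06], [-2.6, 2.6]. Speed limits (rad/s): [2.22, 2.22, 2.79, 2.79, 3.14, 3.14, 3.14].

## Interface

Orientations are given as a 3x3 rotation matrix whose columns are the frame's x, y, z axes.
In Python, from bench import r gives the robot as it stands. The module is installed in compiled form; this text tells all that it offers.
- The arm moves only by the shell command python3 -m inch 'ROWS' [FORCE]. ROWS is JSON, a list of rows, each a list of 3 entries, a list of its own where there are three numbers: the shift along the tool's x, y, z normalised to -1 to 1, where 1 is 250 mm, then the turn, a rotation vector about the tool's x, y, z normalised to -1 to 1, where 1 is 60 degrees, then the gripper's target within -1 to 1 (fully open at 1, half-way at 0, shut at -1). A call has exactly 10 rows; each row is the pose to reach, as a shift and turn from the pose commanded when the call began, along the tool's axes at that moment; what a row does not reach only later rows make up. A row lasts 1/10 s, in which the tool goes at most 50 mm and 8.59 degrees, less where a joint would pass 70% of its speed; a pose out of reach is approached as far as the arm can. A call with a number of a shift or a turn outside -1 to 1 is refused whole. A call with a gripper value outside its range is refused whole. The fingers move at their own pace and stop on an object; FORCE is the grip in N (left out, the last holds). Time passes only in rows, so rows that repeat a pose let the fingers close, or fill a call up. It gives the time, the measured TCP pose, the force, the opening and the grip force at its end, in the units of the state.
- r.read_state(): the state, without advancing time (a new reading comes with each control period).
- r.snapshot(name): name is "side" or "top" or "wrist"; returns a dict with "frame" (480x640x3 uint8, red, green, blue), "fx", "fy", "cx", "cy" (pixels), "dist" ([k1, k2, p1, p2, k3] as OpenCV has them; the pictures are not rectified), "view" (4x4, takes a point from world to camera coordinates). Camera axes: x right, y up, looking along -z (the intrinsics and any distortion apply to the point x, -y, -z); pixel columns grow to the right and rows downward; lengths in m; the calibration is good to about 2 mm. A picture is of the moment at which its call begins. There is no depth.
- r.hand_in(): hands the job in; it is judged then, once.
Trained networks look in a picture, given as the dict that the camera call returned (one of the last four; its "shot" number tells which), for a name from the list of things; names that differ only in an ending like _2 or _b are one class to them, and where a whole thing is asked for, a point or a joint stands for the part that bears it (a point fixed in the world has none). Each returns a list of dicts, best first, with "p" (0 to 1); they miss things now and then, are a little off and sometimes report something else, mostly with a low value. They report only what shows in the picture. A call takes as long as a camera call.
- r.recognise(name, picture): "box" ([left, top, right, bottom] in pixels, round what is visible of it).
- r.silhouettes(name, picture): "mask" (480x640 bool, what is visible of it) and "box" ([left, top, right, bottom] in pixels, round what is visible of it).
- r.place_of(name, picture): "centre" ([column, row] in pixels: a listed point, or the origin of a listed thing).
The state is a dict: "t": time; "q": joint angles; "dq": joint speeds; "tau": joint torques, N m; "tcp_pos": TCP position; "eef_rot": TCP orientation; "contact_force": force on the tool from outside, world axes, zero at the start; "torque": the same for the moment, N m; "opening": finger opening in m; "finger_force": force on a finger pad.
Only numpy, scipy, OpenCV 4.12 (cv2) and the standard library are available. Lean on these libraries where they do the work, as an engineer would, in place of code of your own. Each camera call takes 0.05 s, during which the arm holds its last target. There are 200 camera calls.

## Task

Pick up the small metal tray from the spring scale by its leaning handle, carry it with its five caps over to the capping machine's feed hopper and tip all five caps in. Then set the empty tray gently back on the middle of the scale pan, standing flat, and let go; never push the pan down onto its stop, and leave the other things on the table where they are.

Things in the scene. Friction and masses are not known exactly. Their poses are not given: they have to be found in the camera images.
- tray: open aluminium tray, 0.15 kg, loose, on the scale pan with five caps in it. Origin: centre of the floor's underside; z up. Floor 110 (x) by 94 mm (y), 4 mm thick; side walls 36 mm high; rear wall at y = +47 mm, 38 mm high. At -y, instead of a wall, a pouring lip rises outwards at 30 degrees to its free edge at y = -76, z = 20 mm. The lip faces roughly towards the hopper, the handle away
- tray_grip (a point): grasp point of the tray's handle: a flat plate 60 mm wide (x), 8 mm thick, 50 mm long, rising from the top of the rear wall (y 47, z 36 mm) and leaning outwards, to +y, away from the lip, 35 degrees from vertical. The point is mid-width, mid-thickness, 32 mm up the plate, 18 mm from its end (tray frame: 0, 65, 62 mm); axes as the tray's
- tray_lip (a point): middle of the pouring lip's free edge (tray frame: 0, -76, 20 mm); axes as the tray's
- hopper: fixed feed hopper of the capping machine: square sheet-steel box, 190 mm by 190 mm outside, open at the top, rim 140 mm above the table, 4 mm walls; inside, sloping sheets lead to a square throat 105 mm wide with its floor 33 mm above the table. Origin: centre of its foot on the table; axes along its sides
- hopper_mouth (a point): centre of the hopper's open mouth, at rim height (140 mm above the table)
- pan_top (a point): centre of the top face of the scale's square steel pan (160 mm by 160 mm, 61 mm above the table when empty); it moves with the pan. x and y axes along the pan's edges
- pan (a joint): how far the scale's sprung pan is pressed down from its empty height, in m: 0 empty, about 0.001 under the loaded tray, 0.006 on its stop. It moves straight down, 1 mm for every 2 N
- cap0: one of five alike black plastic bottle caps, squat solid cylinder 31 mm across, 24 mm tall, 15 g, standing loose in the tray. Origin: centre of its wider underside
- cap1: one of five alike black plastic bottle caps, squat solid cylinder 31 mm across, 24 mm tall, 15 g, standing loose in the tray. Origin: centre of its wider underside
- cap2: one of five alike black plastic bottle caps, squat solid cylinder 31 mm across, 24 mm tall, 15 g, standing loose in the tray. Origin: centre of its wider underside
- cap3: one of five alike black plastic bottle caps, squat solid cylinder 31 mm across, 24 mm tall, 15 g, standing loose in the tray. Origin: centre of its wider underside
- cap4: one of five alike black plastic bottle caps, squat solid cylinder 31 mm across, 24 mm tall, 15 g, standing loose in the tray. Origin: centre of its wider underside
- tin: a coffee tin, 72 mm across, 90 mm tall; not part of the job. Origin: centre of its underside
- jar: a small glass jar, 60 mm across, 85 mm tall; not part of the job. Origin: centre of its underside
- wrench: a steel wrench lying flat; not part of the job. Origin: centre of its underside
- tape: a cardboard ring (core of a tape roll), 90 mm across, 40 mm tall; not part of the job. Origin: centre of its underside
- chuck: a dark steel disc, 64 mm across, 22 mm tall; not part of the job. Origin: centre of its underside
- carton: a small carton, 90 x 120 x 70 mm; not part of the job. Origin: centre of its underside
- driver: a screwdriver lying flat; not part of the job. Origin: centre of its underside

How it is judged:
By the outcome, as a careful person would: the job done as asked, in the order asked, and still so for the second after the job is handed in, with the robot touching nothing.
It also fails if it takes over 58 s, if anything falls off the work surface, if the arm or the gripper's body presses on something with over 40 N, if the wrist force passes 120 N, or if a joint passes its speed limit or range.

## Working session

There is one attempt and no reset: what is moved stays moved. The work goes in short steps, Python scripts to look and compute and a shell command to move; the robot and the scene stay as the last step left them, time stands still between calls to the robot, and variables do not carry over. Pictures are saved under pics/ and viewed, at most 11 in all, crops included, and the job is handed in when it is done.

```bash
mkdir -p pics; cat > h.py <<'E'
import numpy as np, cv2
from bench import r
from scipy.spatial.transform import Rotation as R
def ray(p,uv):
    K=np.array([[p['fx'],0,p['cx']],[0,p['fy'],p['cy']],[0,0,1.]])
    n=cv2.undistortPoints(np.array([[uv]],float),K,np.array(p['dist'],float))[0,0]
    V=np.array(p['view']); d=V[:3,:3].T@np.array([n[0],-n[1],-1.]); o=-V[:3,:3].T@V[:3,3]
    return o,d/np.linalg.norm(d)
def atz(p,uv,z):
    o,d=ray(p,uv); return o+d*(z-o[2])/d[2]
def tri(rays):
    A=np.zeros((3,3));b=np.zeros(3)
    for o,d in rays:
        M=np.eye(3)-np.outer(d,d);A+=M;b+=M@o
    x=np.linalg.solve(A,b); return x,[np.linalg.norm((np.eye(3)-np.outer(d,d))@(x-o)) for o,d in rays]
def proj(p,X):
    V=np.array(p['view']);c=V[:3,:3]@X+V[:3,3]
    K=np.array([[p['fx'],0,p['cx']],[0,p['fy'],p['cy']],[0,0,1.]])
    return cv2.projectPoints(np.array([[c[0],-c[1],-c[2]]]),np.zeros(3),np.zeros(3),K,np.array(p['dist'],float))[0][0,0]
E
python3 - <<'E'
from h import *
np.set_printoptions(precision=4,suppress=True)
P={n:r.snapshot(n) for n in('side','top','wrist')}
for n in P: cv2.imwrite(f'pics/{n}0.png',P[n]['frame'][:,:,::-1])
Z={'tray_grip':.122,'tray_lip':.08,'hopper_mouth':.14,'pan_top':.06,'tray':.06,'hopper':0,'tin':0,'jar':0,'carton':0,'tape':0,'chuck':0,'wrench':0,'driver':0}
for k,z in Z.items():
    rs=[]
    for n in P:
        c=r.place_of(k,P[n])
        if c and c[0]['p']>.3:
            print(k,n,round(c[0]['p'],2),np.round(c[0]['centre']),atz(P[n],c[0]['centre'],z)); rs.append(ray(P[n],c[0]['centre']))
    if len(rs)>1: print('  tri',*tri(rs))
s=r.read_state();print(s)
for n in P: print(n,-np.array(P[n]['view'])[:3,:3].T@np.array(P[n]['view'])[:3,3])
cv2.imwrite('pics/all0.png',cv2.resize(np.vstack([P['side']['frame'],P['top']['frame']])[:,:,::-1],(400,600)))
E
```

```text
tray_grip side 0.86 [281. 172.] [0.5612 0.2484 0.122 ]
tray_grip top 0.96 [229. 258.] [0.5497 0.251  0.122 ]
  tri [0.5556 0.2505 0.1206] [np.float64(0.0058661992455106785), np.float64(0.005866199245510832)]
tray_lip side 0.79 [281. 229.] [0.5187 0.1002 0.08  ]
tray_lip top 0.68 [284. 276.] [0.5049 0.1078 0.08  ]
  tri [0.5127 0.1073 0.0737] [np.float64(0.007383493793784791), np.float64(0.00738349379378502)]
hopper_mouth side 0.9 [306. 291.] [ 0.5064 -0.1346  0.14  ]
hopper_mouth top 0.98 [372. 274.] [ 0.5032 -0.1265  0.14  ]
  tri [ 0.506  -0.1277  0.1314] [np.float64(0.0021682336857105334), np.float64(0.0021682336857105993)]
tray side 0.94 [280. 210.] [0.5365 0.185  0.06  ]
tray top 0.88 [260. 268.] [0.5281 0.1749 0.06  ]
  tri [0.5305 0.1729 0.0712] [np.float64(0.003450801824605055), np.float64(0.003450801824604929)]
hopper side 0.95 [302. 337.] [ 0.4921 -0.1368  0.    ]
hopper top 0.62 [367. 280.] [ 0.496  -0.1261  0.    ]
  tri [ 0.4957 -0.1273 -0.0148] [np.float64(0.0012125836795847259), np.float64(0.0012125836795846758)]
tin side 0.84 [392. 267.] [ 0.744  -0.0222  0.    ]
tin 
[... 1344 characters left out ...]
), np.float64(0.0002736687998647219)]
{'t': 2.1, 'q': array([-1.3626,  0.3322, -0.0647,  1.4601,  0.0216,  1.3499, -0.0885]), 'dq': array([ 0.0007, -0.0011,  0.0004,  0.    ,  0.0004, -0.0021,  0.001 ]), 'tau': array([  0.0001, -62.303 ,   0.0247, -39.0118,  -0.0611,   0.0313,
         0.    ]), 'tcp_pos': array([0.1429, 0.6085, 0.2226]), 'eef_rot': array([[-0.9735,  0.2287,  0.    ],
       [ 0.2287,  0.9735,  0.0001],
       [ 0.    ,  0.0001, -1.    ]]), 'contact_force': array([-0.3051,  0.3009, -0.1151]), 'torque': array([ 0.0001, -0.0091,  0.0406]), 'finger_force': 0.0, 'opening': 0.08728612743367954}
side [ 0.3542 -0.7017  0.8668]
top [0.4139 0.0004 1.3451]
wrist [0.0723 0.6244 0.3846]
```

View pics/top0.png

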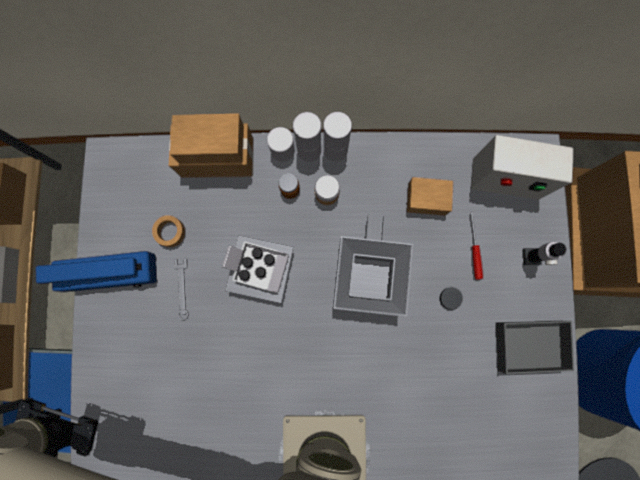

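View pics/side0.png

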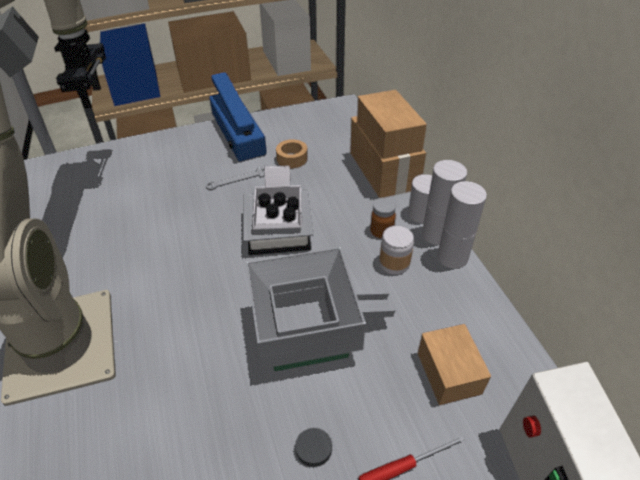

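The top view shows the tray on the scale around pixel (260,268) with its handle at the left (229,258). The hopper is at (372,274). The side view agrees, and the route in from the left is clear above z of about 0.2. Next is a tilted pre-grasp pose.

```bash
cat >> h.py <<'E'
np.set_printoptions(precision=3,suppress=True)
def Rt(ydir,tilt):  # tool rotation: heading = tray +y (2-vector), tilt 35 = along handle
    y=np.array([*ydir,0.]);y/=np.linalg.norm(y);up=np.array([0,0,1.])
    R0=np.column_stack([np.cross(y,-up),y,-up]); return R0@R.from_euler('x',tilt,degrees=True).as_matrix()
def go(pos,rot,s=None):
    s=s or r.read_state();C=s['eef_rot']
    sh=C.T@(np.array(pos)-s['tcp_pos'])/.25; tu=R.from_matrix(C.T@rot).as_rotvec()/np.radians(60)
    print('shift',sh,'turn',tu)
E
python3 - <<'E'
from h import *
y=np.array([.287,.958]);T=Rt(y,35)
g=np.array([.555,.25,.122]);P=g-.1*T[:,2]
print(P); s=r.read_state()
go((s['tcp_pos']+P)/2+[0,0,.03],T); go(P,T)
E
```

```text
[0.571 0.305 0.204]
shift [-0.973 -0.395 -0.083] turn [0.583 0.018 0.056]
shift [-1.946 -0.79   0.074] turn [0.583 0.018 0.056]
```

```bash
python3 -m inch '[[[-0.1,-0.04,-0.01],[0.08,0,0],0.4],[[-0.25,-0.1,-0.02],[0.2,0,0.02],0.4],[[-0.4,-0.16,-0.04],[0.32,0,0.03],0.4],[[-0.55,-0.22,-0.06],[0.44,0.01,0.04],0.4],[[-0.7,-0.28,-0.08],[0.54,0.02,0.05],0.4],[[-0.85,-0.35,-0.08],[0.58,0.02,0.06],0.4],[[-0.97,-0.4,-0.08],[0.58,0.02,0.06],0.4],[[-0.97,-0.4,-0.08],[0.58,0.02,0.06],0.4],[[-0.97,-0.4,-0.08],[0.58,0.02,0.06],0.4],[[-0.97,-0.4,-0.08],[0.58,0.02,0.06],0.4]]'
python3 - <<'E'
from h import *
T=Rt([.287,.958],35); go([.571,.305,.204],T)
E
```

```text
t: 3.1
tcp_pos: [0.3551, 0.4565, 0.2426]
eef_rot: [[-0.957, 0.237, -0.167], [0.29, 0.786, -0.545], [0.002, -0.57, -0.821]]
contact_force: [-1.2, -0.3, 0.3]
opening: 0.0609
finger_force: 0.0
shift [-1.003 -0.184  0.313] turn [ 0.004 -0.004 -0.001]
```

```bash
python3 -m inch '[[[-0.15,-0.03,0.05],[0,0,0],0.4],[[-0.3,-0.06,0.1],[0,0,0],0.4],[[-0.5,-0.09,0.16],[0,0,0],0.4],[[-0.7,-0.13,0.22],[0,0,0],0.4],[[-0.85,-0.16,0.27],[0,0,0],0.4],[[-0.95,-0.18,0.3],[0,0,0],0.4],[[-1,-0.18,0.31],[0,0,0],0.4],[[-1,-0.18,0.31],[0,0,0],0.4],[[-1,-0.18,0.31],[0,0,0],0.4],[[-1,-0.18,0.31],[0,0,0],0.4]]'
python3 - <<'E'
from h import *
P={n:r.snapshot(n) for n in('side','top','wrist')}
cv2.imwrite('pics/wrist1.png',P['wrist']['frame'][:,:,::-1])
for k,z in (('tray_grip',.122),('tray_lip',.08),('tray',.06)):
    rs=[]
    for n in P:
        c=r.place_of(k,P[n])
        if c and c[0]['p']>.3: print(k,n,round(c[0]['p'],2),np.round(c[0]['centre']),atz(P[n],c[0]['centre'],z)); rs.append(ray(P[n],c[0]['centre']))
    if len(rs)>1: print('  tri',*tri(rs))
E
```

```text
t: 4.1
tcp_pos: [0.5701, 0.3074, 0.2045]
eef_rot: [[-0.957, 0.236, -0.166], [0.289, 0.787, -0.545], [0.002, -0.57, -0.822]]
contact_force: [0.5, 0.5, 0.1]
opening: 0.061
finger_force: 0.0
tray_grip side 0.75 [279. 175.] [0.554 0.237 0.122]
tray_grip wrist 0.86 [309. 240.] [0.551 0.245 0.122]
  tri [0.553 0.242 0.118] [np.float64(0.0013694023681524257), np.float64(0.0013694023681522737)]
tray_lip side 0.95 [279. 230.] [0.514 0.1   0.08 ]
tray_lip top 0.79 [280. 274.] [0.509 0.118 0.08 ]
tray_lip wrist 0.95 [225. 209.] [0.508 0.113 0.08 ]
  tri [0.511 0.112 0.075] [np.float64(0.006743978526519152), np.float64(0.006082001076482419), np.float64(0.004384049988196749)]
tray side 0.77 [278. 212.] [0.532 0.179 0.06 ]
tray top 0.7 [258. 267.] [0.53  0.181 0.06 ]
tray wrist 0.93 [292. 219.] [0.534 0.182 0.06 ]
  tri [0.532 0.181 0.058] [np.float64(0.00039328595803331164), np.float64(0.001973477472821278), np.float64(0.001581487903667732)]
```

View pics/wrist1.png

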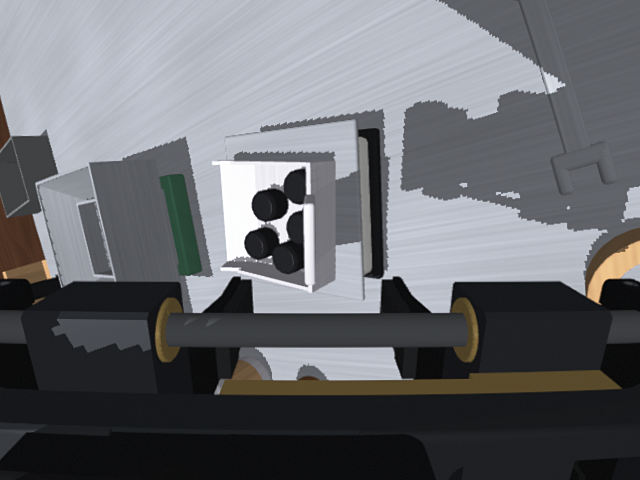

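The wrist view shows the handle edge-on at about column 310, rows 195–290, parallel to the fingers and between them (columns 235 and 400). It's ready to approach.

```bash
python3 - <<'E'
from h import *
T=Rt([.295,.955],35); g=np.array([.552,.243,.122]); go(g+.019*T[:,2],T)
E
```

```text
shift [ 0.002 -0.026  0.495] turn [0.003 0.001 0.003]
```

```bash
python3 -m inch '[[[0,-0.03,0.04],[0,0,0],0.4],[[0,-0.03,0.1],[0,0,0],0.4],[[0,-0.03,0.18],[0,0,0],0.4],[[0,-0.03,0.26],[0,0,0],0.4],[[0,-0.03,0.33],[0,0,0],0.4],[[0,-0.03,0.4],[0,0,0],0.4],[[0,-0.03,0.45],[0,0,0],0.4],[[0,-0.03,0.48],[0,0,0],0.4],[[0,-0.03,0.495],[0,0,0],0.4],[[0,-0.03,0.495],[0,0,0],0.4]]' 5
python3 - <<'E'
from h import *
p=r.snapshot('wrist');cv2.imwrite('pics/wrist2.png',p['frame'][:,:,::-1])
c=r.place_of('tray_grip',p);s=r.read_state()
print(c[:1],proj(p,s['tcp_pos']-.019*s['eef_rot'][:,2]),s['tcp_pos'])
E
```

```text
t: 5.7
tcp_pos: [0.5491, 0.2317, 0.107]
eef_rot: [[-0.956, 0.239, -0.167], [0.292, 0.786, -0.546], [0.001, -0.571, -0.821]]
contact_force: [0.2, -0.0, -0.4]
opening: 0.0612
finger_force: 0.0
[{'centre': [323.2, 310.0], 'p': 0.59}] [318.197 317.576] [0.549 0.232 0.107]
```

View pics/wrist2.png

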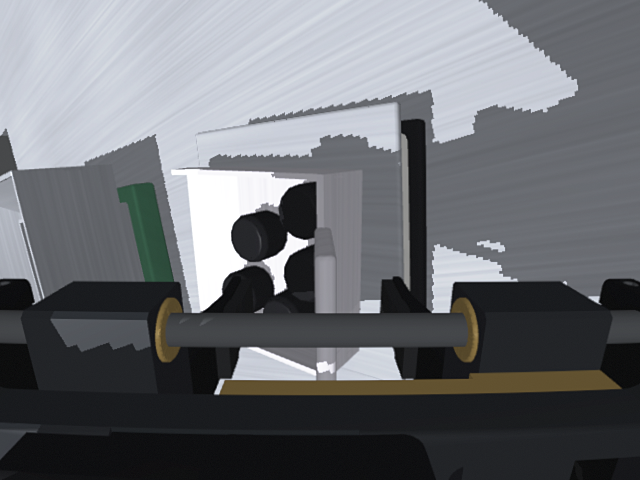

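The handle is at column 326 against a finger centre of 318, so I'll shift about 2.5 mm along +y and close gently.

```bash
python3 -m inch '[[[0,0.01,0],[0,0,0],0.4],[[0,0.01,0],[0,0,0],0.2],[[0,0.01,0],[0,0,0],0],[[0,0.01,0],[0,0,0],-0.2],[[0,0.01,0],[0,0,0],-0.4],[[0,0.01,0],[0,0,0],-0.6],[[0,0.01,0],[0,0,0],-0.7],[[0,0.01,0],[0,0,0],-0.8],[[0,0.01,0],[0,0,0],-0.9],[[0,0.01,0],[0,0,0],-1]]' 5
python3 - <<'E'
from h import *
s=r.read_state();C=s['eef_rot'];print(s['opening'],s['finger_force'],s['contact_force'],'up 30mm in tool',C.T@np.array([0,0,.03])/.25)
E
```

```text
t: 6.8
tcp_pos: [0.5497, 0.2336, 0.1055]
eef_rot: [[-0.957, 0.239, -0.167], [0.292, 0.786, -0.546], [0.001, -0.571, -0.821]]
contact_force: [0.3, -0.4, -1.1]
opening: 0.0077
finger_force: 5.0
0.007675562273136724 4.9937966979416615 [ 0.272 -0.357 -1.096] up 30mm in tool [ 0.    -0.068 -0.099]
```

```bash
python3 -m inch '[[[0,0,0],[0,0,0],-1],[[0,0,0],[0,0,0],-1],[[0,-0.007,-0.01],[0,0,0],-1],[[0,-0.023,-0.033],[0,0,0],-1],[[0,-0.055,-0.08],[0,0,0],-1],[[0,-0.1,-0.144],[0,0,0],-1],[[0,-0.145,-0.209],[0,0,0],-1],[[0,-0.19,-0.273],[0,0,0],-1],[[0,-0.217,-0.312],[0,0,0],-1],[[0,-0.228,-0.328],[0,0,0],-1]]' 50
python3 - <<'E'
from h import *
P={n:r.snapshot(n) for n in('side','top')}
S=P['side']['frame'].copy()
cv2.imwrite('pics/side3.png',cv2.resize(S[80:400,120:520],(800,640))[:600,:,::-1])
for n in P:
    m=r.silhouettes('hopper',P[n])
    if m: print(n,'hopper',m[0]['p'],m[0]['box'])
    c=r.place_of('tray_lip',P[n]); print(c[:1] and (c[0]['p'],c[0]['centre']))
    c=r.place_of('pan_top',P[n]); print('pan',c[:1] and (c[0]['p'],c[0]['centre'],atz(P[n],c[0]['centre'],.061)))
    if n=='top' and m:
        h=cv2.convexHull(np.argwhere(m[0]['mask'])[:,::-1].astype(np.float32)); a=cv2.approxPolyDP(h,4,True)[:,0]
        print([ (tuple(x),atz(P[n],x,.14)[:2]) for x in a])
s=r.read_state();print(s['opening'],s['finger_force'],s['contact_force'],s['tcp_pos'],s['q'])
E
```

```text
t: 7.8
tcp_pos: [0.5502, 0.2338, 0.2073]
eef_rot: [[-0.956, 0.24, -0.166], [0.292, 0.786, -0.544], [-0.0, -0.569, -0.822]]
contact_force: [-0.0, 0.4, -4.0]
opening: 0.0077
finger_force: 50.0
side hopper 0.82 [245.9, 247.9, 396.2, 369.3]
(0.75, [277.2, 195.8])
pan (0.57, [274.3, 215.1], array([0.52 , 0.171, 0.061]))
top hopper 0.78 [333.2, 216.6, 412.9, 315.2]
(0.96, [275.5, 271.2])
pan (0.53, [254.8, 250.7], array([0.577, 0.191, 0.061]))
[((np.float32(384.0), np.float32(216.0)), array([ 0.657, -0.162])), ((np.float32(412.0), np.float32(245.0)), array([ 0.579, -0.234])), ((np.float32(406.0), np.float32(313.0)), array([ 0.402, -0.213])), ((np.float32(334.0), np.float32(308.0)), array([ 0.417, -0.027])), ((np.float32(340.0), np.float32(238.0)), array([ 0.599, -0.044])), ((np.float32(368.0), np.float32(215.0)), array([ 0.66 , -0.119]))]
0.007933935881743407 49.99560786411166 [ 0.2    0.8   -2.468] [0.55  0.233 0.205] [-0.782  0.643  0.18   1.198  0.258  1.796  0.66 ]
```

View pics/side3.png

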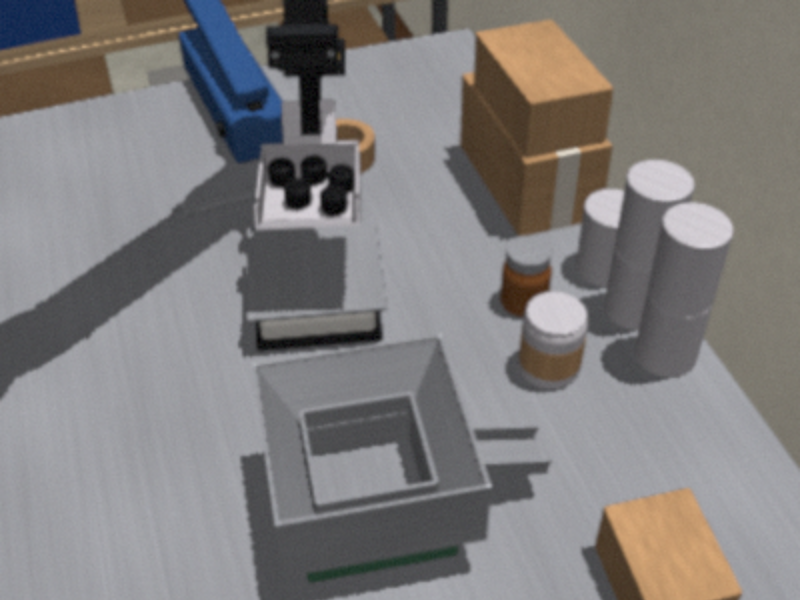

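The side view shows the tray lifted level with all five caps in it. The hopper is clear. Next I'll check the lip position and plan the carry and pour.

```bash
cat >> h.py <<'E'
G=np.array([0,.065,.062]);LIP=np.array([0,-.076,.020])
def tray_pose(s=None):
    s=s or r.read_state();C=s['eef_rot']
    T=C@R.from_euler('x',-35,degrees=True).as_matrix()@np.diag([-1,1,-1.])  # tray axes
    return s['tcp_pos']-.019*C[:,2]-T@G, T
def tcp_for(lip,ydir,th,pt=LIP):
    C=Rt(ydir,35-th);T=C@R.from_euler('x',-35,degrees=True).as_matrix()@np.diag([-1,1,-1.])
    return np.array(lip)-T@pt+T@G+.019*C[:,2],C
E
python3 - <<'E'
from h import *
o,T=tray_pose();print('tray',o,'lip',o+T@LIP);print(T)
P={n:r.snapshot(n) for n in('side','top')}
for n in P: print(n,proj(P[n],o+T@LIP),proj(P[n],o))
h=np.array([.09,.996]);c=np.array([.502,-.128])
L=np.array([*(c+.05*h),.205]);print(L);go(*tcp_for(L,h,0))
E
```

```text
tray [0.534 0.182 0.158] lip [0.512 0.109 0.178]
[[ 0.956  0.292  0.001]
 [-0.292  0.956 -0.003]
 [-0.002  0.002  1.   ]]
side [273.67 193.98] [275.716 178.936]
top [280.145 270.397] [252.765 262.59 ]
[ 0.506 -0.078  0.205]
shift [-0.092 -0.663  0.332] turn [ 0.003 -0.114 -0.16 ]
```

```bash
python3 -m inch '[[[0,-0.015,0.008],[0,-0.003,-0.004],-1],[[-0.006,-0.055,0.027],[0,-0.01,-0.013],-1],[[-0.016,-0.12,0.06],[0,-0.02,-0.03],-1],[[-0.03,-0.21,0.105],[0,-0.036,-0.05],-1],[[-0.042,-0.31,0.155],[0,-0.053,-0.075],-1],[[-0.055,-0.41,0.205],[0,-0.07,-0.1],-1],[[-0.07,-0.51,0.255],[0,-0.088,-0.123],-1],[[-0.081,-0.585,0.293],[0,-0.1,-0.141],-1],[[-0.089,-0.64,0.32],[0,-0.11,-0.154],-1],[[-0.092,-0.663,0.332],[0,-0.114,-0.16],-1]]'
python3 - <<'E'
from h import *
h=np.array([.09,.996]);c=np.array([.502,-.128]);s=r.read_state()
o,T=tray_pose(s);print(s['q'],o+T@LIP)
for th in (10,20,30,40,50,60,70,75):
    z=.205-.045*th/75; print(th,end=' ');go(*tcp_for([*(c+.05*h),z],h,th),s)
P=r.snapshot('top');cv2.imwrite('pics/top4.png',cv2.resize(P['frame'][180:360,160:460],(750,450))[:,:,::-1])
E
```

```text
t: 9.3
tcp_pos: [0.5178, 0.0495, 0.2325]
eef_rot: [[-0.996, 0.076, -0.051], [0.091, 0.818, -0.568], [-0.002, -0.571, -0.821]]
contact_force: [-0.7, 0.4, -2.6]
opening: 0.0075
finger_force: 50.0
[-0.686  0.29   0.209  1.638  0.444  1.571  0.923] [ 0.506 -0.08   0.206]
10 shift [-0.001 -0.05  -0.039] turn [-0.163  0.001 -0.002]
20 shift [-0.001 -0.117 -0.064] turn [-0.33   0.001 -0.002]
30 shift [-0.001 -0.191 -0.074] turn [-0.497  0.001 -0.002]
40 shift [-0.001 -0.269 -0.068] turn [-0.663  0.001 -0.002]
50 shift [-0.002 -0.348 -0.046] turn [-0.83   0.001 -0.002]
60 shift [-0.002 -0.425 -0.009] turn [-0.997  0.002 -0.002]
70 shift [-0.002 -0.497  0.045] turn [-1.163  0.002 -0.002]
75 shift [-0.002 -0.531  0.077] turn [-1.247  0.002 -0.001]
```

View pics/top4.png

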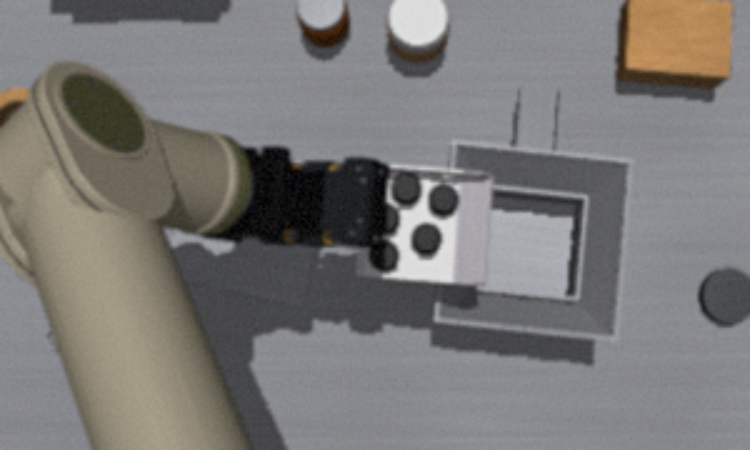

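The top view shows the lip edge at column 490, inside the near wall (about 445) and well centred across the mouth. All five caps are still in the tray, so I'll pour.

```bash
python3 -m inch '[[[0,-0.005,-0.004],[-0.017,0,0],-1],[[0,-0.018,-0.015],[-0.06,0,0],-1],[[0,-0.04,-0.032],[-0.13,0,0],-1],[[0,-0.075,-0.05],[-0.23,0,0],-1],[[0,-0.117,-0.064],[-0.33,0,0],-1],[[0,-0.16,-0.072],[-0.43,0,0],-1],[[0,-0.2,-0.074],[-0.515,0,0],-1],[[0,-0.235,-0.072],[-0.59,0,0],-1],[[0,-0.26,-0.069],[-0.64,0,0],-1],[[0,-0.269,-0.068],[-0.663,0,0],-1]]'
python3 - <<'E'
from h import *
h=np.array([.09,.996]);c=np.array([.502,-.128]);s=r.read_state()
o,T=tray_pose(s);print(s['q'],o+T@LIP)
for th in (45,50,55,60,65,70,75,80):
    z=.205-.045*th/75; print(th,end=' ');go(*tcp_for([*(c+.05*h),z],h,th),s)
E
```

```text
t: 10.35
tcp_pos: [0.5145, 0.004, 0.2855]
eef_rot: [[-0.996, 0.093, 0.012], [0.093, 0.992, 0.089], [-0.004, 0.089, -0.996]]
contact_force: [-0.2, -0.9, -3.2]
opening: 0.0076
finger_force: 50.0
[-0.377  0.041  0.354  1.677 -0.104  1.413  1.47 ] [ 0.507 -0.078  0.181]
45 shift [ 0.002 -0.036 -0.016] turn [-0.081  0.004 -0.003]
50 shift [ 0.002 -0.075 -0.031] turn [-0.165  0.004 -0.003]
55 shift [ 0.002 -0.115 -0.043] turn [-0.248  0.004 -0.002]
60 shift [ 0.002 -0.158 -0.052] turn [-0.331  0.004 -0.002]
65 shift [ 0.001 -0.202 -0.057] turn [-0.415  0.004 -0.002]
70 shift [ 0.001 -0.248 -0.057] turn [-0.498  0.004 -0.002]
75 shift [ 0.001 -0.294 -0.054] turn [-0.581  0.004 -0.002]
80 shift [ 0.001 -0.341 -0.047] turn [-0.665  0.005 -0.001]
```

```bash
python3 -m inch '[[[0,-0.018,-0.008],[-0.04,0,0],-1],[[0,-0.036,-0.016],[-0.081,0,0],-1],[[0,-0.075,-0.031],[-0.165,0,0],-1],[[0,-0.115,-0.043],[-0.248,0,0],-1],[[0,-0.158,-0.052],[-0.331,0,0],-1],[[0,-0.202,-0.057],[-0.415,0,0],-1],[[0,-0.248,-0.057],[-0.498,0,0],-1],[[0,-0.271,-0.056],[-0.54,0,0],-1],[[0,-0.294,-0.054],[-0.581,0,0],-1],[[0,-0.294,-0.054],[-0.581,0,0],-1]]'
python3 - <<'E'
from h import *
s=r.read_state();o,T=tray_pose(s);print(s['q'],o+T@LIP)
A=r.snapshot('side');B=r.snapshot('top')
cv2.imwrite('pics/pour.png',np.hstack([cv2.resize(A['frame'][130:380,160:450],(400,345)),cv2.resize(B['frame'][190:340,260:434],(400,345))])[:,:,::-1])
E
```

```text
t: 11.35
tcp_pos: [0.5073, -0.0693, 0.2902]
eef_rot: [[-0.996, 0.071, 0.058], [0.092, 0.765, 0.638], [0.001, 0.64, -0.768]]
contact_force: [-0.5, -0.4, -2.6]
opening: 0.0073
finger_force: 50.0
[-0.024  0.23   0.57   1.662 -0.734  1.639  2.117] [ 0.506 -0.078  0.158]
```

View pics/pour.png

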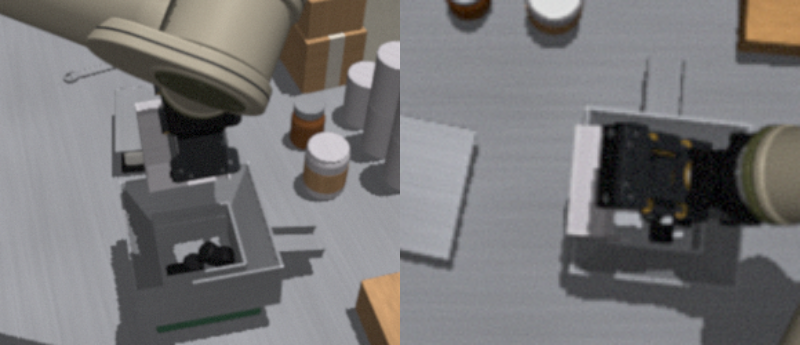

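The caps are landing in the throat. I'll tip slightly further with a small jiggle, then count.

```bash
python3 -m inch '[[[0,-0.03,0.004],[-0.06,0,0],-1],[[0,-0.047,0.007],[-0.084,0,0],-1],[[0,-0.047,0.007],[-0.084,0,0],-1],[[0,-0.03,0.004],[-0.06,0,0],-1],[[0,-0.047,0.007],[-0.084,0,0],-1],[[0,-0.047,0.007],[-0.084,0,0],-1],[[0,-0.03,0.004],[-0.05,0,0],-1],[[0,0,0],[0,0,0],-1],[[0,0.047,-0.003],[0.083,0,0],-1],[[0,0.093,-0.006],[0.166,0,0],-1]]'
python3 - <<'E'
from h import *
s=r.read_state();o,T=tray_pose(s);print(s['q'],o+T@LIP)
h=np.array([.09,.996]);c=np.array([.502,-.128])
for th in (60,50,40,30,20,10): print(th,end=' ');go(*tcp_for([*(c+.05*h),.205-.045*th/75],h,th),s)
E
```

```text
t: 12.45
tcp_pos: [0.5089, -0.0516, 0.3077]
eef_rot: [[-0.996, 0.079, 0.047], [0.092, 0.865, 0.493], [-0.002, 0.495, -0.869]]
contact_force: [0.6, 1.0, -2.1]
opening: 0.0081
finger_force: 50.0
[-0.15   0.126  0.547  1.65  -0.558  1.558  1.935] [ 0.506 -0.083  0.179]
60 shift [0.    0.028 0.075] turn [ 0.078  0.002 -0.001]
50 shift [0.    0.096 0.128] turn [ 0.245  0.002 -0.001]
40 shift [0.001 0.149 0.19 ] turn [ 0.411  0.002 -0.001]
30 shift [0.001 0.188 0.258] turn [ 0.578  0.002 -0.002]
20 shift [0.001 0.211 0.329] turn [ 0.745  0.002 -0.002]
10 shift [0.001 0.218 0.4  ] turn [ 0.911  0.002 -0.002]
```

```bash
python3 -m inch '[[[0,0.02,0.03],[0.06,0,0],-1],[[0,0.05,0.08],[0.14,0,0],-1],[[0,0.096,0.128],[0.245,0,0],-1],[[0,0.125,0.16],[0.33,0,0],-1],[[0,0.149,0.19],[0.411,0,0],-1],[[0,0.17,0.223],[0.5,0,0],-1],[[0,0.188,0.258],[0.578,0,0],-1],[[0,0.205,0.305],[0.69,0,0],-1],[[0,0.214,0.36],[0.82,0,0],-1],[[0,0.218,0.4],[0.911,0,0],-1]]'
python3 - <<'E'
from h import *
A=r.snapshot('side');B=r.snapshot('top')
cv2.imwrite('pics/after.png',np.hstack([cv2.resize(A['frame'][130:380,160:450],(400,345)),cv2.resize(B['frame'][200:340,220:410],(400,295),interpolation=3)[:295].copy() if 0 else cv2.resize(B['frame'][190:340,246:420],(400,345))])[:,:,::-1])
for n,P in(('side',A),('top',B)):
    c=r.silhouettes('pan_top',P)
    c=[x for x in c if x['p']>.3]
    for x in c[:2]:
        print(n,x['p'],np.round(x['box']),x['mask'].sum())
        h=cv2.convexHull(np.argwhere(x['mask'])[:,::-1].astype(np.float32));a=cv2.approxPolyDP(h,4,True)[:,0]
        print([(tuple(map(int,q)),atz(P,q,.061)[:2]) for q in a])
    c=r.place_of('pan_top',P);print(c and (c[0]['p'],c[0]['centre'],atz(P,c[0]['centre'],.061)))
    print('caps',[(round(x['p'],2),np.round(x['centre'])) for x in r.place_of('cap0',P)])
print(r.read_state()['q'],tray_pose())
E
```

```text
t: 13.45
tcp_pos: [0.5176, 0.0477, 0.2474]
eef_rot: [[-0.996, 0.08, -0.035], [0.087, 0.903, -0.421], [-0.002, -0.423, -0.906]]
contact_force: [-0.4, 0.5, -2.2]
opening: 0.0076
finger_force: 50.0
side 0.88 [242. 194. 261. 241.] 671
[((258, 239), array([0.465, 0.106])), ((243, 237), array([0.434, 0.123])), ((245, 194), array([0.471, 0.27 ])), ((252, 194), array([0.487, 0.265]))]
(0.38, [293.1, 159.4], array([0.624, 0.369, 0.061]))
caps [(0.8, array([318., 316.])), (0.64, array([291., 327.])), (0.59, array([297., 319.])), (0.49, array([320., 308.]))]
top 0.96 [246. 278. 286. 305.] 703
[((281, 300), array([0.44 , 0.117])), ((257, 297), array([0.448, 0.184])), ((249, 278), array([0.501, 0.207])), ((283, 278), array([0.5  , 0.112]))]
(0.71, [256.1, 270.0], array([0.523, 0.187, 0.061]))
caps [(0.67, array([375., 290.])), (0.67, array([381., 284.])), (0.66, array([372., 271.])), (0.54, array([367., 279.])), (0.26, array([262., 267.]))]
[-0.627  0.198  0.232  1.649  0.335  1.512  1.026] (array([ 0.514, -0.001,  0.193]), array([[ 0.996,  0.091, -0.019],
       [-0.093,  0.98 , -0.178],
       [ 0.003,  0.179,  0.984]]))
```

View pics/after.png

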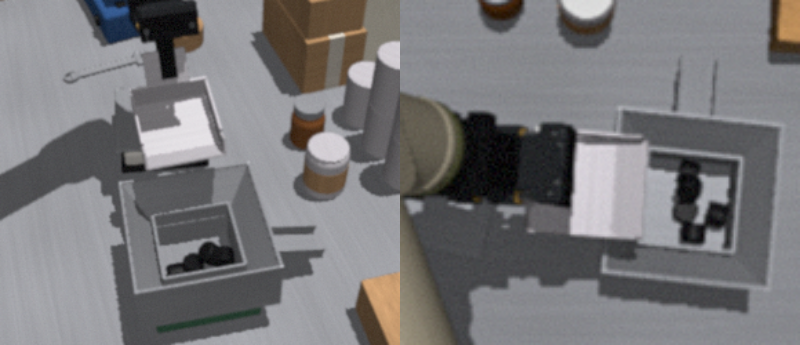

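The tray is empty, and all five caps show in the throat at about (690–720, 170–232) in the right half. Next I'll find the pan centre from corners seen in the saved views.

```bash
python3 - <<'E'
from h import *
W=r.snapshot('wrist');B=r.snapshot('top');s=r.read_state()
V=np.array(W['view']);Tt=np.eye(4);Tt[:3,:3]=s['eef_rot'];Tt[:3,3]=s['tcp_pos'];cam=V@Tt
def wat(pos,rot,uv,z):
    U=np.eye(4);rot=np.array(rot);u,_,v=np.linalg.svd(rot);U[:3,:3]=u@v;U[:3,3]=pos
    return atz({**W,'view':cam@np.linalg.inv(U)},uv,z)[:2]
a=([.5701,.3074,.2045],[[-0.957,.236,-.166],[.289,.787,-.545],[.002,-.57,-.822]])
b=([.5491,.2317,.107],[[-.956,.239,-.167],[.292,.786,-.546],[.001,-.571,-.821]])
c1=[wat(*a,p,.060) for p in((225,135),(357,121),(364,298))];print('w1',c1,(c1[0]+c1[2])/2)
c2=[wat(*b,p,.060) for p in((197,133),(398,103))];print('w2',c2)
c3=[atz(B,p,.061)[:2] for p in((293,246.5),(281.7,304))];print('top',c3)
im=cv2.imread('pics/top0.png')[215:315,205:315]
cv2.imwrite('pics/pan.png',cv2.resize(im,(660,600),interpolation=cv2.INTER_CUBIC))
for c in c1,c2,c3:
    for i in range(len(c)-1): d=c[i+1]-c[i];print(np.linalg.norm(d),np.degrees(np.arctan2(d[1],d[0])))
E
```

```text
w1 [array([0.43, 0.12]), array([0.467, 0.275]), array([0.618, 0.243])] [0.524 0.181]
w2 [array([0.432, 0.119]), array([0.466, 0.273])]
top [array([0.588, 0.084]), array([0.429, 0.115])]
0.1593530590947203 76.61170232631206
0.154059283929268 -12.154363058133423
0.15724041892812893 77.51796656398419
0.16243877616696062 169.0467067236968
```

View pics/pan.png

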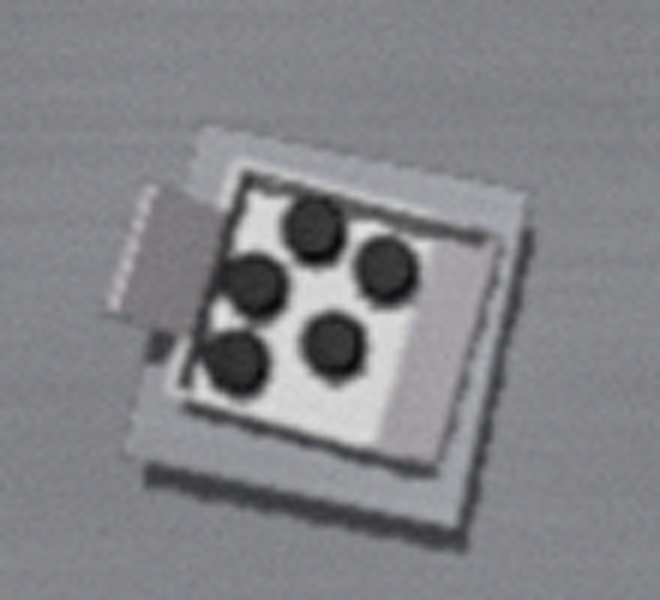

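The pan corners in the crop, (200,130), (525,190), (460,525) and (130,455), put the centre at about (0.525, 0.178) with heading (0.22, 0.975). This agrees with the wrist view.

```bash
python3 - <<'E'
from h import *
go(*tcp_for([.525,.178,.14],[.22,.975],0,np.zeros(3)))
E
```

```text
shift [-0.007  0.784 -0.088] turn [0.171 0.064 0.107]
```

```bash
python3 -m inch '[[[0,0.03,-0.003],[0.006,0.002,0.004],-1],[[0,0.09,-0.01],[0.02,0.008,0.013],-1],[[-0.001,0.19,-0.02],[0.04,0.016,0.026],-1],[[-0.002,0.31,-0.035],[0.07,0.025,0.043],-1],[[-0.004,0.44,-0.05],[0.1,0.037,0.06],-1],[[-0.005,0.56,-0.063],[0.125,0.047,0.078],-1],[[-0.006,0.66,-0.075],[0.147,0.055,0.092],-1],[[-0.007,0.74,-0.083],[0.163,0.061,0.102],-1],[[-0.007,0.775,-0.087],[0.169,0.063,0.106],-1],[[-0.007,0.784,-0.088],[0.171,0.064,0.107],-1]]'
python3 - <<'E'
from h import *
s=r.read_state();print(tray_pose(s))
go(*tcp_for([.525,.178,.068],[.22,.975],0,np.zeros(3)),s)
E
```

```text
t: 14.95
tcp_pos: [0.5362, 0.2327, 0.1847]
eef_rot: [[-0.976, 0.177, -0.127], [0.218, 0.799, -0.561], [0.002, -0.575, -0.818]]
contact_force: [-0.0, 0.0, -2.0]
opening: 0.0078
finger_force: 50.0
(array([0.524, 0.18 , 0.138]), array([[ 0.976,  0.218,  0.002],
       [-0.218,  0.976,  0.001],
       [-0.002, -0.002,  1.   ]]))
shift [-0.005  0.156  0.234] turn [-0.002 -0.     0.003]
```

```bash
python3 -m inch '[[[0,0.01,0.014],[0,0,0],-1],[[0,0.03,0.045],[0,0,0],-1],[[-0.002,0.055,0.083],[0,0,0],-1],[[-0.003,0.085,0.128],[0,0,0],-1],[[-0.004,0.11,0.165],[0,0,0],-1],[[-0.005,0.13,0.195],[0,0,0],-1],[[-0.005,0.145,0.218],[0,0,0],-1],[[-0.005,0.152,0.228],[0,0,0],-1],[[-0.005,0.156,0.234],[0,0,0],-1],[[-0.005,0.156,0.234],[0,0,0],-1]]'
python3 - <<'E'
from h import *
s=r.read_state();print(tray_pose(s),s['contact_force'],'1mm down',s['eef_rot'].T@np.array([0,0,-.001])/.25)
P={n:r.snapshot(n) for n in('side','wrist')}
rs=[]
for n in P:
    c=r.place_of('pan_top',P[n]);print(n,c and (c[0]['p'],c[0]['centre'],atz(P[n],c[0]['centre'],.061)))
    c=r.place_of('tray',P[n]);print(n,c and (c[0]['p'],c[0]['centre'],atz(P[n],c[0]['centre'],.068)))
W=P['wrist'];cv2.imwrite('pics/w9.png',W['frame'][:,:,::-1])
o=np.array([.525,.178,.061]);
for a in(-.08,.08):
    for b in(-.08,.08): print(a,b,proj(W,o+a*np.array([.975,-.22,0])+b*np.array([.22,.975,0])))
E
```

```text
t: 15.95
tcp_pos: [0.5373, 0.2299, 0.1154]
eef_rot: [[-0.976, 0.179, -0.126], [0.219, 0.799, -0.56], [0.001, -0.574, -0.819]]
contact_force: [0.3, 1.1, -2.2]
opening: 0.0073
finger_force: 50.0
(array([0.525, 0.177, 0.069]), array([[ 0.976,  0.219,  0.001],
       [-0.219,  0.976,  0.001],
       [-0.001, -0.001,  1.   ]])) [ 0.347  1.059 -2.22 ] 1mm down [-0.     0.002  0.003]
side []
side (0.79, [276.9, 213.0], array([0.526, 0.169, 0.068]))
wrist (0.64, [189.1, 240.4], array([0.509, 0.058, 0.061]))
wrist (0.95, [289.9, 252.5], array([0.524, 0.176, 0.068]))
-0.08 -0.08 [212.678 130.167]
-0.08 0.08 [424.107 125.515]
0.08 -0.08 [225.701 325.253]
0.08 0.08 [402.793 397.13 ]
```

View pics/w9.png

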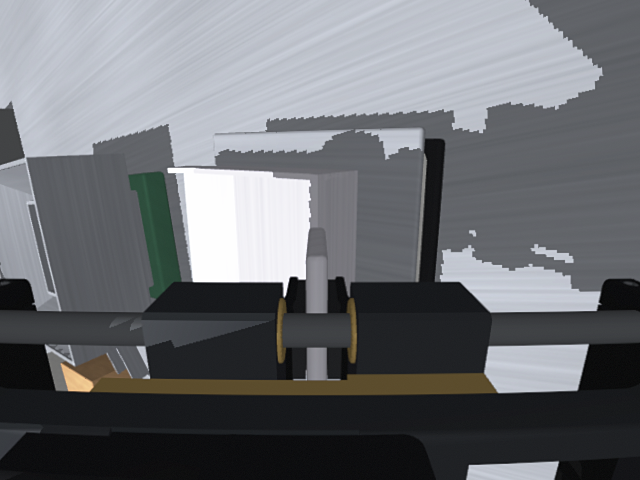

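The projected pan corners match the picture within about 3 px: (213,130) against (215,133) and (424,126) against (424,129). The tray is centred and square to the pan. I'll lower gently.

```bash
python3 -m inch '[[[0,0.003,0.004],[0,0,0],-1],[[0,0.006,0.008],[0,0,0],-1],[[0,0.009,0.013],[0,0,0],-1],[[0,0.012,0.017],[0,0,0],-1],[[0,0.014,0.02],[0,0,0],-1],[[0,0.016,0.023],[0,0,0],-1],[[0,0.017,0.025],[0,0,0],-1],[[0,0.018,0.026],[0,0,0],-1],[[0,0.018,0.026],[0,0,0],-1],[[0,0.018,0.026],[0,0,0],-1]]'
python3 -c "
from h import *
s=r.read_state();print(tray_pose(s)[0],s['contact_force'])"
```

```text
t: 17.25
tcp_pos: [0.5372, 0.2297, 0.1074]
eef_rot: [[-0.976, 0.179, -0.126], [0.219, 0.799, -0.56], [0.001, -0.574, -0.819]]
contact_force: [0.4, 0.9, -2.4]
opening: 0.0075
finger_force: 50.0
[0.525 0.177 0.061] [ 0.411  0.887 -2.408]
```

```bash
python3 -m inch '[[[0,0.001,0.001],[0,0,0],-1],[[0,0.001,0.002],[0,0,0],-1],[[0,0.002,0.003],[0,0,0],-1],[[0,0.003,0.004],[0,0,0],-1],[[0,0.003,0.005],[0,0,0],-1],[[0,0.0035,0.005],[0,0,0],-1],[[0,0.0035,0.005],[0,0,0],-1],[[0,0.0035,0.005],[0,0,0],-1],[[0,0.0035,0.005],[0,0,0],-1],[[0,0.0035,0.005],[0,0,0],-1]]'
python3 -c "
from h import *
s=r.read_state();print(tray_pose(s)[0],[r.read_state()['contact_force'][2] for _ in range(3)])"
```

```text
t: 18.25
tcp_pos: [0.5372, 0.2297, 0.1059]
eef_rot: [[-0.976, 0.179, -0.127], [0.219, 0.799, -0.56], [0.001, -0.575, -0.819]]
contact_force: [1.4, -0.2, -0.7]
opening: 0.0078
finger_force: 50.0
[0.525 0.177 0.06 ] [np.float64(-0.6847954311253988), np.float64(-0.6847954311253988), np.float64(-0.6847954311253988)]
```

Contact is made and the scale now carries most of the weight. Releasing.

```bash
python3 -m inch '[[[0,0.0005,0.0007],[0,0,0],-1],[[0,0.0005,0.0007],[0,0,0],-1],[[0,0.0005,0.0007],[0,0,0],-1],[[0,0.0005,0.0007],[0,0,0],-0.8],[[0,0.0005,0.0007],[0,0,0],-0.7],[[0,0.0005,0.0007],[0,0,0],-0.5],[[0,0.0005,0.0007],[0,0,0],-0.3],[[0,0.0005,0.0007],[0,0,0],-0.1],[[0,0.0005,0.0007],[0,0,0],0],[[0,0.0005,0.0007],[0,0,0],0]]' 4
```

```text
t: 19.25
tcp_pos: [0.5372, 0.2297, 0.1056]
eef_rot: [[-0.976, 0.179, -0.127], [0.219, 0.799, -0.56], [0.001, -0.574, -0.819]]
contact_force: [-0.1, -0.4, 0.0]
opening: 0.0412
finger_force: 0.0
```

```bash
python3 -m inch '[[[0,0,-0.02],[0,0,0],0],[[0,0,-0.06],[0,0,0],0],[[0,0,-0.12],[0,0,0],0],[[0,0,-0.2],[0,0,0],0],[[0,0,-0.28],[0,0,0],0],[[0,0,-0.38],[0,0,0],0],[[0,0,-0.48],[0,0,0],0],[[0,0,-0.56],[0,0,0],0],[[0,0,-0.6],[0,0,0],0],[[0,0,-0.6],[0,0,0],0]]'
python3 - <<'E'
from h import *
P={n:r.snapshot(n) for n in('wrist','side','top')}
for k in('tray','tray_lip','tray_grip','cap0'):
    for n in P:
        c=r.place_of(k,P[n]);z={'tray':.06,'tray_lip':.08,'tray_grip':.122,'cap0':.04}[k]
        print(k,n,[(round(x['p'],2),np.round(x['centre']),atz(P[n],x['centre'],z)[:2]) for x in c if x['p']>.4])
W=P['wrist'];o=np.array([.525,.177,.0603]);X=np.array([.976,-.219,0]);Y=np.array([.219,.976,0]);I=W['frame'].copy()
for a,b,z,col in [(a*.08,b*.08,0,(255,0,0)) for a in(-1,1) for b in(-1,1)]+[(a*.055,.047,.037,(0,255,0)) for a in(-1,1)]+[(a*.055,-.076,.02,(0,255,0)) for a in(-1,1)]:
    q=proj(W,o+a*X+b*Y+[0,0,z]);cv2.circle(I,tuple(int(v) for v in q),4,col,1)
S=P['side']['frame']
cv2.imwrite('pics/final.png',np.hstack([cv2.resize(I,(480,360)),cv2.resize(S[120:390,190:430],(320,360))])[:,:,::-1])
E
```

```text
t: 20.25
tcp_pos: [0.5564, 0.3153, 0.2299]
eef_rot: [[-0.976, 0.179, -0.124], [0.218, 0.8, -0.559], [-0.0, -0.572, -0.82]]
contact_force: [0.8, -1.0, -0.9]
opening: 0.0434
finger_force: 0.0
tray wrist []
tray side [(0.78, array([275., 215.]), array([0.521, 0.172]))]
tray top [(0.72, array([182., 293.]), array([0.46 , 0.396]))]
tray_lip wrist [(0.78, array([230., 206.]), array([0.507, 0.095]))]
tray_lip side [(0.79, array([278., 230.]), array([0.512, 0.098]))]
tray_lip top [(0.85, array([281., 274.]), array([0.508, 0.115]))]
tray_grip wrist [(0.89, array([314., 230.]), array([0.538, 0.239]))]
tray_grip side [(0.66, array([272., 176.]), array([0.537, 0.242]))]
tray_grip top [(0.75, array([231., 265.]), array([0.532, 0.245])), (0.54, array([370., 283.]), array([ 0.481, -0.123]))]
cap0 wrist []
cap0 side [(0.68, array([299., 317.]), array([ 0.494, -0.115])), (0.64, array([294., 328.]), array([ 0.478, -0.138])), (0.62, array([318., 315.]), array([ 0.531, -0.124])), (0.62, array([322., 314.]), array([ 0.539, -0.122]))]
cap0 top [(0.61, array([374., 291.]), array([ 0.463, -0.142])), (0.57, array([383., 284.]), array([ 0.482, -0.168])), (0.56, array([372., 268.]), array([ 0.528, -0.137])), (0.5, array([369., 281.]), array([ 0.492, -0.128])), (0.48, array([369., 267.]), array([ 0.532, -0.128]))]
```

View pics/final.png

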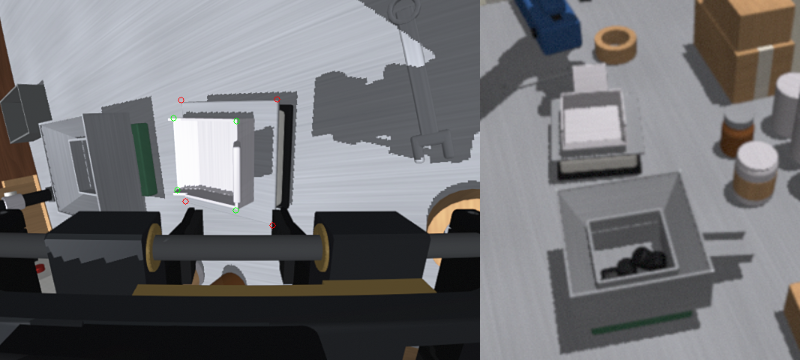

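The overlays match: the empty tray stands flat and centred on the pan, and all five caps are in the hopper. The gripper is clear of everything.

```bash
python3 -c "
from bench import r
print(r.hand_in())"
```

```text
the job is handed in; nothing more can be done
None
```

The job is handed in at about 21 s: all five caps are in the hopper, and the empty tray stands flat on the middle of the scale pan with the gripper clear; the verdict was not shown.

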